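Seat the glass slab under the curing lamp and switch the lamp on

TASK

Get the curing lamp station ready and running: slide the glass slab along the station's deck, without lifting it, in under the lamp head until it drops into the blue-floored recess and lies flat on its floor. Then throw the toggle switch on top of the lamp head fully to the back, and leave the jars and the bottle around the station where they stand.

Things in the scene. Friction and masses are not known exactly. Their poses are not given: they have to be found in the camera images.
- station: Fixed curing lamp station: white base and deck, white lamp head on a rear column. Origin on the worktop under the recess centre; x to the back (away from the robot, turned 0 to 20 degrees to the left), y left, z up. Deck top at z 22 mm, x -195 to 105, y -72 to 130 mm. Column x 62 to 100, y -32 to 32 mm.
- recess (a point): Centre of the blue floor of the recess in the deck, 15 mm above the worktop, axes as the station's. The recess is 84 mm along x, 113 mm along y, 7 mm deep, closed on all sides, open at the top.
- recess_front_edge (a point): Middle of the recess's front edge, at deck height (station x -42, y 0, z 22 mm). The slab's near side must pass this edge before it drops fully. The edge lies 32 mm behind the lamp head's front face, below the head.
- fence (a point): A point on the slab-side face of the aluminium fence, at deck height (station x -120, y -54.5, z 22 mm). The fence stands 10 mm above the deck on its right, along x from x -183 to 95 mm, past the recess too. A slab pushed flat against it and then slid back along it is square to the recess and in line with it.
- lamp_head (a point): Middle of the lower front edge of the lamp head, 150 mm above the deck. The head reaches from station x -74 to 104, y -50 to 50, z 172 to 214 mm. An upright gripper bumps into it before its fingertips reach the recess's front edge; fingers tilted 30 to 45 degrees, tips to the back and down, pass below it.
- slab: Loose clear glass slab, greenish edges, 78 mm (x) x 105 mm (y) x 9 mm, 0.13 to 0.26 kg; origin at the centre of its underside. Starts on the deck before the recess, 12 to 52 mm left of its place at the fence, turned up to 13 degrees from the station's axes. Push it by its sides. Lies in the recess with its 105 mm along station y, either way round; home, its top is 2 mm above the deck.
- lamp_switch_tip (a point): Centre of the blue ball (26 mm across) at the tip of the toggle lever, 45 mm from the lever's pivot, which lies along y at station x 0, y 0, z 236 mm on a 70 x 50 x 25 mm grey block on the lamp head. Off it is about 22 mm in front of the pivot, fully on 22 mm behind it, about 275 mm above the worktop, 283 mm midway.
- lamp_switch (a joint): Toggle switch on top of the lamp head, rad: about 0 leaning to the front (off), 1.0 thrown fully to the back (on, its stop). Stays where it is left, moves with a light push on its tip.
- dropper: Bystander: loose brown dropper bottle, 34 mm wide, 109 mm tall, origin at its underside, standing left of the station.
- gel: Bystander: loose jar with blue label and black and green cap, 39 mm wide, 81 mm tall, origin at its underside, standing left of the station, behind the dropper bottle.
- jar: Bystander: loose small jar with white lid, 31 mm wide, 32 mm tall, origin at its underside, standing on the station's deck in its rear left corner.
Mind the look-alikes: they are no part of the job. There is more than one size of the slab; the job needs the largest.

How it is judged:
By the outcome, as a careful person would: the job done as asked, in the order asked, and still so for the second after the job is handed in, with the robot touching nothing.
It also fails if it takes over 58 s, if anything falls off the work surface, if the arm or the gripper's body presses on something with over 40 N, if the wrist force passes 120 N, or if a joint passes its speed limit or range.

ROBOT

A 6-joint arm with a two-finger parallel gripper is mounted at the origin on a cart in front of the work surface, level with it; the furniture and walls round the work are solid. World frame = base frame: x ahead of the robot, y to its left, z up, the work surface at z = 0. Lengths are in m, angles in rad, forces in N, time in s.
With the tool pointing down it reaches from about 0.3 to 0.875 m from the base axis. Payload 6.4 kg.
Tool frame: the origin (TCP) lies midway between the tips of the shut fingers; the grasp point (between the pads) lies tcp_to_grasp behind it (tcp_to_grasp is the distance from the TCP to the grasp point, in m); z points along the fingers, y is the direction in which the jaws open and shut (so a half turn about z gives the same grasp; the last joint's range is limited). The gripper opens to 88 mm and grips with 3 to 60 N. Pads are 18 mm wide; open, the fingers measure 123 mm over their backs; the gripper's body (75 mm by 187 mm) begins 45 mm behind the grasp point.
Start: joints at [-1.404, 0.181, 1.607, -0, 1.354, -0.206], TCP at [0.209, -0.536, 0.239] pointing down, gripper open.
Joint ranges: [-2.99, 2.99], [-0.89, 2.07], [0.3, 2.58], [-1.14, 4.28], [0, 2.63], [-3.12, 3.12]. Speed limits (rad/s): [2.57, 2.57, 3.01, 3.14, 3.14, 3.14].

INTERFACE

Orientations are given as a unit quaternion [w, x, y, z].
In Python, from station import read_state, read_camera, calibration, sign_off, tcp_to_grasp gives the robot as it stands.
- The arm moves only by the shell command python3 -m inch 'ROWS' [OPENING]. ROWS is JSON, a list of rows, each a list of 2 entries, a list of its own where there are three numbers: the shift along the tool's x, y, z in units of 50 mm (1.0 is 50 mm), then the turn, a rotation vector about the tool's x, y, z in units of 8 degrees (1.0 is 8 degrees). In form: [[[dx, dy, dz], [ax, ay, az]], ...]. A call has 1 to 8 rows; each row is the pose to reach, as a shift and turn from the pose measured when the call began, along the tool's axes at that moment; what a row does not reach only later rows make up. A row lasts 1/8 s, in which the tool goes at most 62.5 mm and 10.7 degrees, less where a joint would pass 70% of its speed; a pose out of reach is approached as far as the arm can. A call with a gripper value outside its range is refused whole. OPENING is the opening, from 0 (shut) to 1 (fully open), set as the call begins (- or left out, the last holds). The fingers move at their own pace and stop on an object; the grip force is fixed at half the most. Time passes only in rows, so rows that repeat a pose let the fingers close. It gives the time, the measured TCP pose, the force and the opening at its end, in the units of the state.
- read_state(): the state, without advancing time (a new reading comes with each control period).
- read_camera(name): name is "side" or "top"; returns the picture (420x560x3 uint8, red, green, blue); there is no depth.
- calibration(name): a dict with "camera_matrix" (3x3 intrinsics, pixels), "cam_to_world" (4x4, takes a point from camera to world coordinates). Camera axes: x right, y down, z forward; pixel columns grow to the right and rows downward; lengths in m; the calibration is good to about 2 mm. A picture is of the moment at which its call begins. calibration takes no time and is no camera call.
- sign_off(): hands the job in, once; it reports no verdict.
The state is a dict: "time_s": time; "q": joint angles; "qd": joint speeds; "tau": joint torques, N m; "tool_pos": TCP position; "tcp_rot": TCP orientation; "force": force on the tool from outside, world axes, zero at the start; "wrist_torque": the same for the moment, N m; "gripper_width": finger opening in m.
Only numpy, scipy, OpenCV 4.12 (cv2) and the standard library are available. Lean on these libraries where they do the work, as an engineer would, in place of code of your own. Each camera call takes 0.05 s, during which the arm holds its last target.

## Working session

There is one attempt and no reset: what is moved stays moved. The work goes in short steps, Python scripts to look and compute and a shell command to move; the robot and the scene stay as the last step left them, time stands still between calls to the robot, and variables do not carry over. Pictures are saved under pics/ and viewed, and the job is handed in when it is done.

```bash
mkdir -p pics; ls; python3 - <<'E'
from station import *
import cv2
print(read_state()); print(tcp_to_grasp)
for n in("side","top"):
    im=read_camera(n); cv2.imwrite(f"pics/{n}0.png",im[:,:,::-1]); c=calibration(n); print(n,c)
E
```

```text
pics
{'time_s': 0.0, 'q': array([-1.40428187e+00,  1.81516520e-01,  1.60798800e+00,  4.56374610e-05,
        1.35379634e+00, -2.06302142e-01]), 'qd': array([ 0.00067498, -0.00029941, -0.00113998, -0.0007332 , -0.00024505,
        0.00132727]), 'tau': array([-2.53614644e-04, -4.33868086e+01, -3.41849649e+01,  7.02882442e-02,
        3.87985655e-02, -1.66820378e-04]), 'tool_pos': array([ 0.2093776 , -0.53496127,  0.2378336 ]), 'tcp_rot': array([-8.53489080e-04,  9.82676779e-01,  1.85325706e-01,  3.92652017e-05]), 'force': array([-0.32553835,  0.00688811, -0.42917629]), 'wrist_torque': array([-0.0648225 ,  0.01173932, -0.07459953]), 'gripper_width': 0.08814736837988923}
0.0187
side {'camera_matrix': array([[486.36815407,   0.        , 277.53924656],
       [  0.        , 486.36815407, 211.88646991],
       [  0.        ,   0.        ,   1.        ]]), 'cam_to_world': array([[-0.98267658, -0.11282115,  0.14703106,  0.43253798],
       [-0.18502305,  0.55168087, -0.81327406,  0.90904506],
       [ 0.01064029, -0.8263895 , -0.56299838,  0.68866407],
       [ 0.        ,  0.        ,  0.        ,  1.        ]])}
top {'camera_matrix': array([[407.03518591,   0.        , 283.45073395],
       [  0.        , 407.03518591, 210.41387567],
       [  0.        ,   0.        ,   1.        ]]), 'cam_to_world': array([[-0.26500881, -0.87567862,  0.40367969,  0.20383758],
       [-0.96420894,  0.23698816, -0.1189022 ,  0.29381808],
       [ 0.00845281, -0.4207417 , -0.9071411 ,  0.9389985 ],
       [ 0.        ,  0.        ,  0.        ,  1.        ]])}
```

View pics/side0.png

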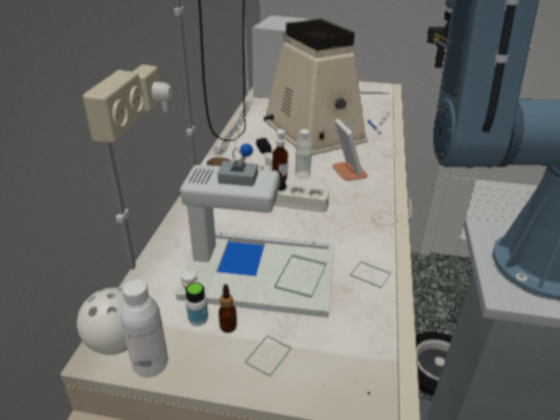

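View pics/top0.png

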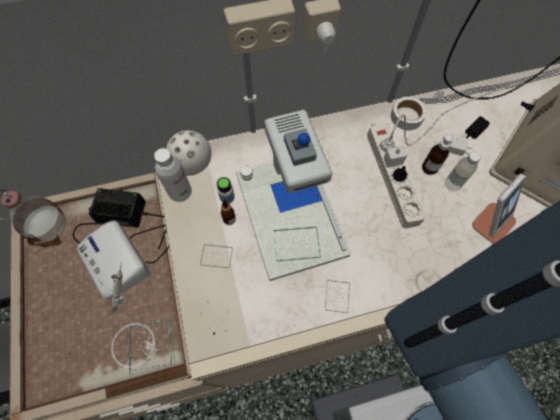

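The side view shows the recess (blue) at about (241,258) and the slab on the deck at about (301,275). In the top view they sit at about (297,195) and (297,243). The loose small slabs are decoys. I'll zoom in.

```bash
python3 - <<'E'
import cv2
a=cv2.imread('pics/side0.png')[220:330,170:350]; cv2.imwrite('pics/s0z.png',cv2.resize(a,None,fx=4.4,fy=4.4,interpolation=cv2.INTER_CUBIC))
a=cv2.imread('pics/top0.png')[100:285,220:370]; cv2.imwrite('pics/t0z.png',cv2.resize(a,None,fx=3.2,fy=3.2,interpolation=cv2.INTER_CUBIC))
E
```

```text
(no output)
```

View pics/s0z.png

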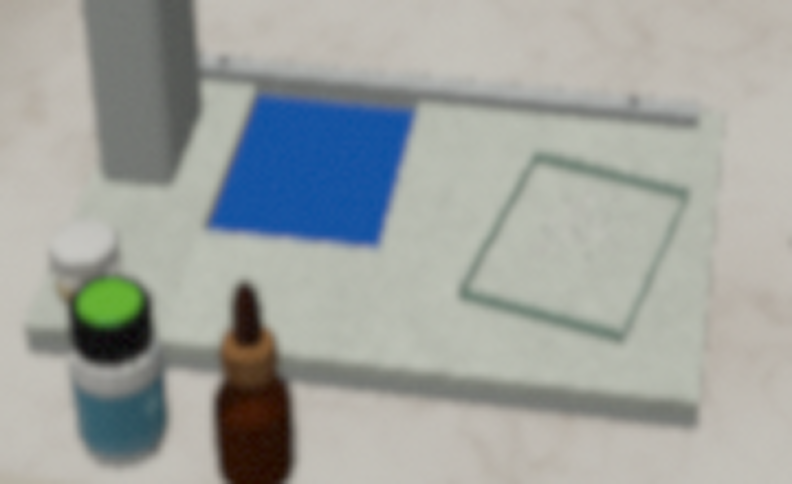

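View pics/t0z.png

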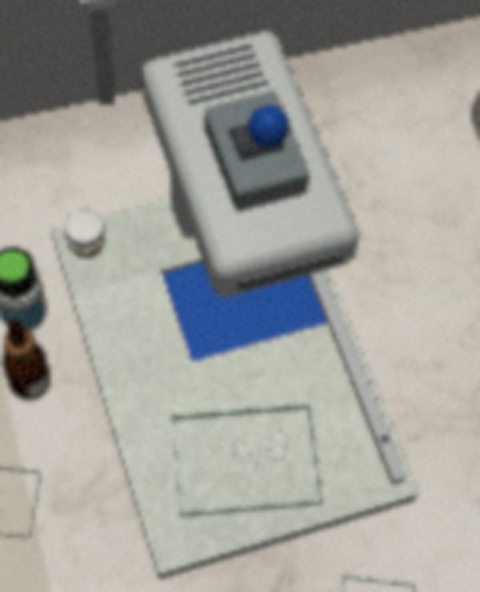

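```bash
cat > h.py <<'E'
import numpy as np
from station import *
from scipy.optimize import least_squares
def ray(cam,uv,z):
    c=calibration(cam);K=c['camera_matrix'];T=c['cam_to_world']
    d=T[:3,:3]@np.linalg.inv(K)@np.array([uv[0],uv[1],1.]);o=T[:3,3]
    return o+d*(z-o[2])/d[2]
def proj(cam,p):
    c=calibration(cam);K=c['camera_matrix'];T=c['cam_to_world']
    q=K@(T[:3,:3].T@(np.asarray(p,float)-T[:3,3]));return q[:2]/q[2]
S=lambda u,v:(170+u/4.4,220+v/4.4)
Tz=lambda u,v:(220+u/3.2,100+v/3.2)
E
python3 - <<'E'
from h import *
obs=[('side',S(697,402),(-195,130,22)),('side',S(722,115),(-195,-72,22)),('side',S(28,325),(105,130,22)),
('side',S(378,246),(-42,56.5,22)),('side',S(207,229),(42,56.5,22)),('side',S(416,108),(-42,-56.5,15)),
('top',Tz(162,572),(-195,130,22)),('top',Tz(413,495),(-195,-72,22)),('top',Tz(55,235),(105,130,22)),
('top',Tz(193,360),(-42,56.5,22)),('top',Tz(328,323),(-42,-56.5,22))]
def W(p,l):
    c,s=np.cos(p[2]),np.sin(p[2]);x,y,z=np.array(l)/1000
    return np.array([p[0]+c*x-s*y,p[1]+s*x+c*y,z])
f=lambda p:np.concatenate([np.array(proj(c,W(p,l)))-uv for c,uv,l in obs])
r=least_squares(f,[.6,.2,.2],loss='soft_l1');print(r.x,np.degrees(r.x[2]));print(f(r.x).reshape(-1,2).round(1))
p=r.x
def inv(q):
    c,s=np.cos(p[2]),np.sin(p[2]);d=q[:2]-p[:2];return (np.array([c*d[0]+s*d[1],-s*d[0]+c*d[1]])*1000).round(1)
for cam,L in (('side',[S(537,153),S(688,190),S(624,337),S(462,293)]),('top',[Tz(173,417),Tz(308,407),Tz(321,502),Tz(181,515)])):
    for uv in L: print(cam,[inv(ray(cam,uv,z)) for z in(.022,.0265,.031)])
# switch ball two views
A=[];b=[]
import cv2
for n in('side','top'):
    im=cv2.imread(f'pics/{n}0.png').astype(int)
    B,G,R=im[...,0],im[...,1],im[...,2];m=((B>90)&(B>G*1.6)&(B>R*2)).astype(np.uint8)
    k,l,st,ce=cv2.connectedComponentsWithStats(m)
    print(n,[(st[i],ce[i].round(1)) for i in range(1,k) if st[i][4]>20])
print([ (proj(c,W(p,(-22,0,275)))) for c in('side','top')], [ (proj(c,W(p,(22,0,275)))) for c in('side','top')])
E
```

```text
[0.65087687 0.12891346 0.03998404] 2.2909168312652093
[[ 0.6 -0.5]
 [ 0.3 -1.1]
 [-1.5 -0.5]
 [ 0.   0.3]
 [-1.3 -0.1]
 [ 0.6  0.5]
 [-1.1  0.9]
 [ 2.2 -0.2]
 [-1.1 -1.7]
 [-0.2  0.7]
 [ 0.5  0. ]]
side [array([-106.3,  -23.5]), array([-106.9,  -18. ]), array([-107.4,  -12.5])]
side [array([-181.3,   -7.2]), array([-181.3,   -1.9]), array([-181.4,    3.5])]
side [array([-159.7,   97.2]), array([-159.9,  101.9]), array([-160.1,  106.5])]
side [array([-84.9,  80.6]), array([-85.6,  85.4]), array([-86.3,  90.2])]
top [array([-81.1,  84.1]), array([-82.8,  84.6]), array([-84.6,  85.1])]
top [array([-104.1,  -16.4]), array([-105.7,  -15.4]), array([-107.4,  -14.5])]
top [array([-1.784e+02, -1.000e-01]), array([-179.7,    0.8]), array([-181. ,    1.7])]
top [array([-156.9,  101.3]), array([-158.3,  101.7]), array([-159.7,  102.1])]
side [(array([241, 145,  11,  11,  96], dtype=int32), array([245.9, 149.7])), (array([ 219,  242,   44,   33, 1089], dtype=int32), array([241. , 258.3]))]
top [(array([298, 133,  11,  10,  86], dtype=int32), array([303.2, 137.7])), (array([272, 183,  49,  29, 804], dtype=int32), array([294.2, 196.8]))]
[array([248.88040185, 151.60178694]), array([304.78311047, 142.64801285])] [array([225.56851608, 149.78679143]), array([297.62461026, 125.00416825])]
```

```bash
cat >> h.py <<'E'
from scipy.spatial.transform import Rotation as R
P=[0.65088,0.12891,0.03998]
c,s=np.cos(P[2]),np.sin(P[2]); RS=np.array([[c,-s,0],[s,c,0],[0,0,1]])
def toW(l): return np.array([P[0],P[1],0])+RS@(np.array(l)/1000)
def toS(w): return RS.T@(np.asarray(w)-[P[0],P[1],0])*1000
def go(l,tilt=0):
    st=read_state();q=st['tcp_rot'];R0=R.from_quat([q[1],q[2],q[3],q[0]]).as_matrix()
    t=np.radians(tilt);z=np.array([np.sin(t),0,-np.cos(t)]);y=np.array([0,-1,0]);x=np.cross(y,z)
    Rt=RS@np.array([x,y,z]).T
    d=R0.T@(toW(l)-st['tool_pos'])/.05
    a=np.degrees(R.from_matrix(R0.T@Rt).as_rotvec())/8
    print('go',l,tilt,'shift',d.round(3),'turn',a.round(3))
def now():
    st=read_state();q=st['tcp_rot'];z=RS.T@R.from_quat([q[1],q[2],q[3],q[0]]).as_matrix()[:,2]
    print('t',round(st['time_s'],2),'S',toS(st['tool_pos']).round(1),'z',z.round(3),'F',(RS.T@st['force']).round(1),'w',round(st['gripper_width'],4))
def tri(a,b):
    A=np.zeros((3,3));v=np.zeros(3)
    for n,uv in(('side',a),('top',b)):
        o=calibration(n)['cam_to_world'][:3,3];d=ray(n,uv,0)-o;d/=np.linalg.norm(d);M=np.eye(3)-np.outer(d,d);A+=M;v+=M@o
    return np.linalg.solve(A,v)
E
python3 - <<'E'
from h import *
now()
print('ball',toS(tri((245.9,149.7),(303.2,137.7))))
print('dropper top',toS(tri(S(244,287),Tz(17,328))),'gel',toS(tri(S(110,300),Tz(13,266))))
print('slab corners tri',[toS(tri(S(*a),Tz(*b))).round(1) for a,b in (((537,153),(308,407)),((688,190),(321,502)),((624,337),(181,515)),((462,293),(173,417)))])
go((-240,130,200)); go((-135,130,200)); go((-135,130,25.5))
E
```

```text
t 0.1 S [-467.7 -645.8  237.9] z [-0.     0.002 -1.   ] F [ 0.5 -1.   0.7] w 0.0878
ball [-15.37789847   1.0610548  280.04380634]
dropper top [-12.922279   178.5630324  103.85687513] gel [ 48.24174505 168.90355666  80.21764837]
slab corners tri [array([-107. ,  -14.8,   29.3]), array([-181. ,    1.5,   29.6]), array([-159.2,  102. ,   27. ]), array([-84.4,  85. ,  26.9])]
go (-240, 130, 200) 0 shift [  9.373 -13.175   0.781] turn [-1.100e-02 -1.000e-03  2.383e+00]
go (-135, 130, 200) 0 shift [ 11.357 -12.489   0.781] turn [-1.100e-02 -1.000e-03  2.383e+00]
go (-135, 130, 25.5) 0 shift [ 11.356 -12.484   4.271] turn [-1.100e-02 -1.000e-03  2.383e+00]
```

```bash
python3 -m inch '[[[0.8,-0.9,0],[0,0,0.3]],[[1.6,-1.8,0],[0,0,0.6]],[[2.4,-2.7,0],[0,0,0.9]],[[3.2,-3.6,0],[0,0,1.2]],[[4.0,-4.5,0.1],[0,0,1.5]],[[4.8,-5.4,0.2],[0,0,1.8]],[[5.6,-6.3,0.3],[0,0,2.1]],[[6.4,-7.2,0.3],[0,0,2.38]]]' 0 && python3 -c "
from h import *
now();go((-135,130,200));go((-135,130,60))"
```

```text
time_s: 1.1
tool_pos: [0.3762, -0.0812, 0.2232]
tcp_rot: [-0.001, 1.0, 0.019, -0.0]
force: [1.3, -0.5, 0.1]
gripper_width: 0.0102
t 1.1 S [-282.8 -198.9  223.2] z [-0.     0.002 -1.   ] F [ 1.3 -0.6  0.1] w 0.0102
go (-135, 130, 200) 0 shift [ 2.948 -6.582  0.474] turn [-0.012  0.002 -0.01 ]
go (-135, 130, 60) 0 shift [ 2.949 -6.577  3.274] turn [-0.012  0.002 -0.01 ]
```

```bash
python3 -m inch '[[[0.4,-1.0,0],[0,0,0]],[[0.8,-2.0,0.1],[0,0,0]],[[1.2,-3.1,0.2],[0,0,0]],[[1.7,-4.2,0.3],[0,0,0]],[[2.2,-5.2,0.4],[0,0,0]],[[2.6,-6.0,0.5],[0,0,0]],[[2.95,-6.58,0.5],[0,0,0]],[[2.95,-6.58,1.4],[0,0,0]]]' 0 && python3 -c "
from h import *
now();go((-135,130,60));go((-135,130,26))"
```

```text
time_s: 2.1
tool_pos: [0.5142, 0.2563, 0.1562]
tcp_rot: [-0.002, 1.0, 0.021, 0.004]
force: [0.6, -0.8, -0.2]
gripper_width: 0.0003
t 2.1 S [-131.4  132.7  156.2] z [ 0.008  0.004 -1.   ] F [ 0.6 -0.8 -0.2] w 0.0003
go (-135, 130, 60) 0 shift [-0.086  0.061  1.923] turn [-0.026 -0.055  0.009]
go (-135, 130, 26) 0 shift [-0.091  0.063  2.603] turn [-0.026 -0.055  0.009]
```

```bash
python3 -m inch '[[[-0.09,0.06,0.8],[0,0,0]],[[-0.09,0.06,1.6],[0,-0.05,0]],[[-0.09,0.06,2.2],[0,-0.05,0]],[[-0.09,0.06,2.5],[0,-0.05,0]],[[-0.09,0.06,2.6],[0,-0.05,0]],[[-0.09,0.06,2.6],[0,-0.05,0]]]' 0 && python3 - <<'E'
from h import *
import cv2
now();go((-135,72,25.5))
for n,(a,b,c,d) in(('side',(200,340,160,370)),('top',(80,290,200,380))):
    cv2.imwrite(f'pics/{n}1.png',cv2.resize(read_camera(n)[a:b,c:d,::-1],None,fx=2.8,fy=2.8))
E
```

```text
time_s: 2.85
tool_pos: [0.5114, 0.2537, 0.0268]
tcp_rot: [-0.002, 1.0, 0.021, 0.001]
force: [0.0, 0.4, 0.2]
gripper_width: 0.0001
t 2.85 S [-134.4  130.3   26.8] z [ 0.002  0.004 -1.   ] F [0.1 0.4 0.2] w 0.0001
go (-135, 72, 25.5) 0 shift [-0.013  1.166  0.022] turn [-0.027 -0.012  0.009]
```

View pics/side1.png

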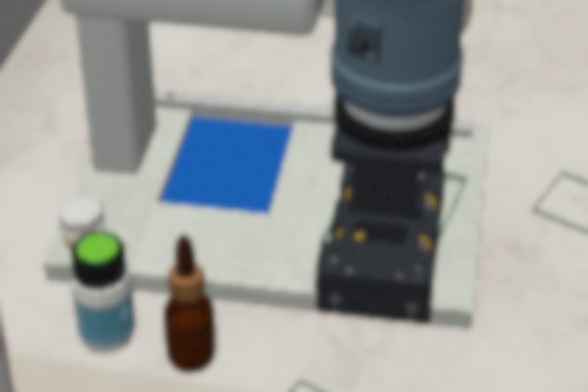

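View pics/top1.png

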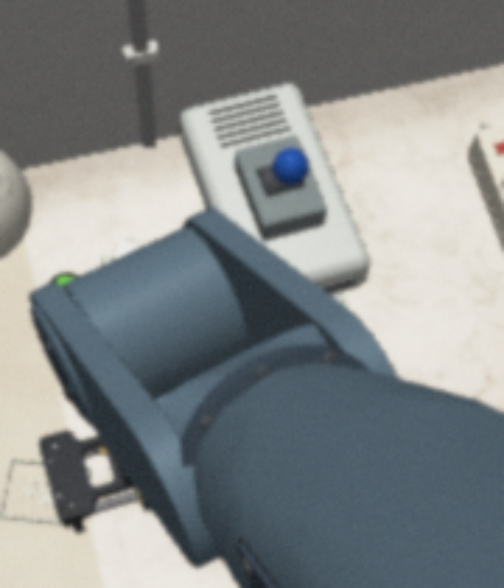

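The side view shows the closed gripper down at the left of the slab, about (375,240) in the crop. Lamp head and bottles are clear, so I'll push right towards the fence.

```bash
python3 -m inch '[[[0,0.14,0.02],[0,0,0]],[[0,0.28,0.02],[0,0,0]],[[0,0.42,0.02],[0,0,0]],[[0,0.56,0.02],[0,0,0]],[[0,0.7,0.02],[0,0,0]],[[0,0.82,0.02],[0,0,0]],[[0,0.92,0.02],[0,0,0]],[[0,1.0,0.02],[0,0,0]]]' 0 && python3 - <<'E'
from h import *
import cv2
now();go((-135,68,25.5))
for n,(a,b,c,d) in(('side',(200,340,160,370)),):
    cv2.imwrite(f'pics/{n}2.png',cv2.resize(read_camera(n)[a:b,c:d,::-1],None,fx=3.5,fy=3.5))
E
```

```text
time_s: 3.95
tool_pos: [0.5139, 0.2036, 0.0262]
tcp_rot: [-0.002, 1.0, 0.021, 0.001]
force: [0.4, 1.7, 1.3]
gripper_width: 0.0003
t 3.95 S [-133.9   80.1   26.2] z [ 0.003  0.004 -1.   ] F [0.4 1.6 1.3] w 0.0003
go (-135, 68, 25.5) 0 shift [-0.023  0.242  0.014] turn [-0.029 -0.02   0.009]
```

View pics/side2.png

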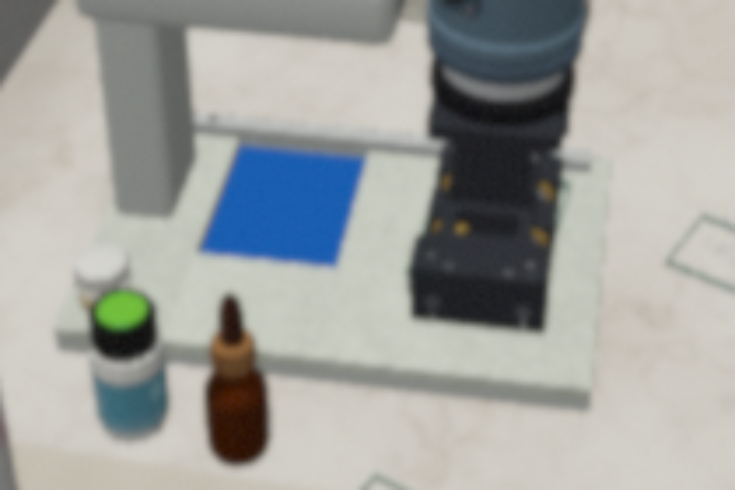

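The gripper hides the slab and only its front-right corner shows, at about (567,186). I'll continue gently until the fence takes load.

```bash
python3 -m inch '[[[-0.02,0.06,0.01],[0,0,0]],[[-0.02,0.12,0.01],[0,0,0]],[[-0.02,0.16,0.01],[0,0,0]],[[-0.02,0.2,0.01],[0,0,0]]]' 0 && python3 -c "
from h import *
now()"
```

```text
time_s: 4.5
tool_pos: [0.5131, 0.193, 0.0254]
tcp_rot: [-0.002, 1.0, 0.021, 0.001]
force: [0.6, 1.2, 0.5]
gripper_width: 0.0002
t 4.5 S [-135.1   69.5   25.4] z [ 0.002  0.004 -1.   ] F [0.7 1.2 0.5] w 0.0002
```

```bash
python3 -m inch '[[[0,0.04,0],[0,0,0]],[[0,0.08,0],[0,0,0]]]' 0 && python3 -m inch '[[[0,0.04,0],[0,0,0]],[[0,0.06,0],[0,0,0]]]' 0 && python3 -c "
from h import *
now()"
```

```text
time_s: 4.75
tool_pos: [0.5127, 0.1897, 0.0253]
tcp_rot: [-0.003, 1.0, 0.02, 0.001]
force: [-2.9, 9.2, 2.4]
gripper_width: 0.0007
time_s: 5.0
tool_pos: [0.5116, 0.189, 0.0253]
tcp_rot: [-0.005, 1.0, 0.02, -0.0]
force: [-4.7, 14.6, 3.2]
gripper_width: 0.0002
t 5.0 S [-136.7   65.6   25.3] z [-0.001  0.009 -1.   ] F [-4.1 14.7  3.2] w 0.0002
```

```bash
python3 -m inch '[[[0,-0.15,0],[0,0,0]],[[0,-0.3,0],[0,0,0]],[[0,-0.3,-0.8],[0,0,0]],[[0,-0.3,-1.8],[0,0,0]],[[-1.0,-0.3,-2.0],[0,0,0]],[[-2.2,-0.2,-2.0],[0,0,0]],[[-3.2,-0.1,-2.0],[0,0,0]],[[-3.2,-0.1,-2.0],[0,0,0]]]' 0.5 && python3 - <<'E'
from h import *
import cv2
now();go((-215,-2,70),36);go((-200,-2,29),36)
for n,(a,b,c,d) in(('side',(200,340,160,370)),('top',(80,290,200,380))):
    im=read_camera(n);cv2.imwrite(f'pics/{n}3f.png',im[:,:,::-1])
    cv2.imwrite(f'pics/{n}3.png',cv2.resize(im[a:b,c:d,::-1],None,fx=2.8,fy=2.8,interpolation=2))
E
```

```text
time_s: 6.0
tool_pos: [0.3481, 0.1864, 0.1247]
tcp_rot: [-0.004, 1.0, 0.02, -0.001]
force: [0.6, 1.0, -0.4]
gripper_width: 0.0439
t 6.0 S [-300.2   69.5  124.7] z [-0.003  0.008 -1.   ] F [ 0.7  1.  -0.4] w 0.0439
go (-215, -2, 70) 36 shift [1.706 1.441 1.077] turn [-0.06   4.519 -0.013]
go (-200, -2, 29) 36 shift [2.008 1.448 1.896] turn [-0.06   4.519 -0.013]
```

View pics/side3.png

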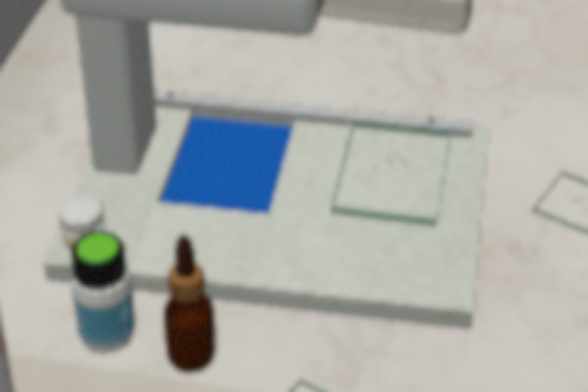

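View pics/top3.png

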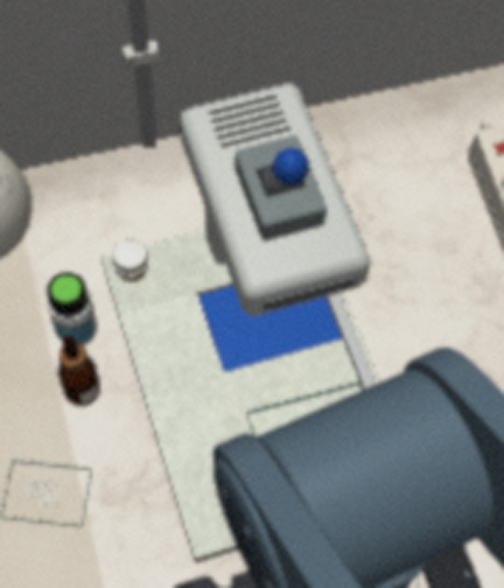

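The slab now lies square against the fence. In the side crop its left side runs from (333,208) to (438,217), and its right side lies along the fence.

```bash
python3 - <<'E'
from h import *
for u,v in((333,207),(438,217),(451,131),(353,125)): print(toS(ray('side',(160+u/2.8,200+v/2.8),.031)).round(1),toS(ray('side',(160+u/2.8,200+v/2.8),.0265)).round(1))
for u,v in((248,412),(357,385)): print('t',toS(ray('top',(200+u/2.8,80+v/2.8),.031)).round(1))
E
```

```text
[-88.6  52.2  31. ] [-87.9  47.2  26.5]
[-164.5   51.    31. ] [-164.3   45.9   26.5]
[-166.5  -49.7   31. ] [-166.4  -55.4   26.5]
[-90.3 -45.1  31. ] [-89.6 -50.8  26.5]
t [-87.2  49.3  31. ]
t [-91.5 -49.3  31. ]
```

```bash
python3 -m inch '[[[0.3,0.3,0.1],[0,0.9,0]],[[0.7,0.7,0.2],[0,1.8,0]],[[1.0,1.0,0.3],[0,2.7,0]],[[1.3,1.3,0.5],[-0.06,3.6,0]],[[1.6,1.44,0.8],[-0.06,4.5,0]],[[1.7,1.44,1.0],[-0.06,4.52,0]],[[1.7,1.44,1.08],[-0.06,4.52,0]]]' 0.5 && python3 - <<'E'
from h import *
import cv2
now();go((-195,-2,40),36);go((-190,-2,29.5),36)
cv2.imwrite('pics/side4.png',read_camera('side')[:,:,::-1])
E
```

```text
time_s: 6.98
tool_pos: [0.4418, 0.1183, 0.0714]
tcp_rot: [-0.006, 0.95, 0.017, 0.311]
force: [0.1, 0.9, 0.3]
gripper_width: 0.0441
t 6.97 S [-209.4   -2.2   71.4] z [ 0.591 -0.001 -0.807] F [0.1 0.9 0.3] w 0.0441
go (-195, -2, 40) 36 shift [-0.139 -0.005  0.677] turn [ 0.007 -0.03  -0.026]
go (-190, -2, 29.5) 36 shift [-0.183 -0.005  0.905] turn [ 0.007 -0.03  -0.026]
```

View pics/side4.png

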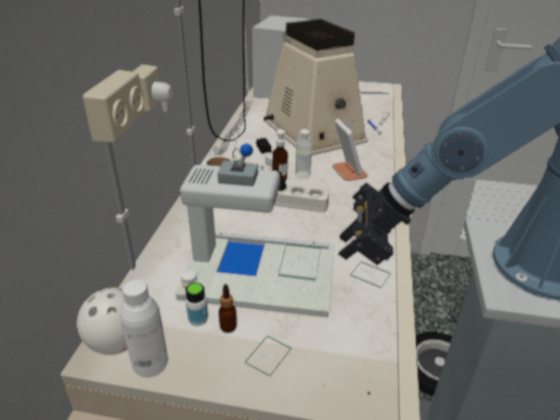

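The gripper is tilted in front of the station, with the tips at about (345,245), and the slab is clear ahead. I'll descend now.

```bash
python3 -m inch '[[[-0.18,0,0.4],[0,0,0]],[[-0.18,0,0.7],[0,0,0]],[[-0.18,0,0.85],[0,0,0]],[[-0.18,0,0.9],[0,0,0]],[[-0.18,0,0.9],[0,0,0]]]' 0.5 && python3 - <<'E'
from h import *
import cv2
now();go((-190,-2,28),36);go((-170,-2,28),36);go((-110,-2,28),36)
cv2.imwrite('pics/side5.png',cv2.resize(read_camera('side')[200:320,200:380,::-1],None,fx=4.4,fy=4.4,interpolation=2))
E
```

```text
time_s: 7.65
tool_pos: [0.4627, 0.1196, 0.0321]
tcp_rot: [-0.007, 0.95, 0.018, 0.311]
force: [0.3, 0.4, -0.1]
gripper_width: 0.0441
t 7.65 S [-188.4   -1.8   32.1] z [ 0.591 -0.    -0.807] F [ 0.3  0.3 -0.1] w 0.0441
go (-190, -2, 28) 36 shift [-0.074  0.004  0.047] turn [ 0.    -0.028 -0.02 ]
go (-170, -2, 28) 36 shift [0.249 0.003 0.283] turn [ 0.    -0.028 -0.02 ]
go (-110, -2, 28) 36 shift [1.217 0.    0.992] turn [ 0.    -0.028 -0.02 ]
```

View pics/side5.png

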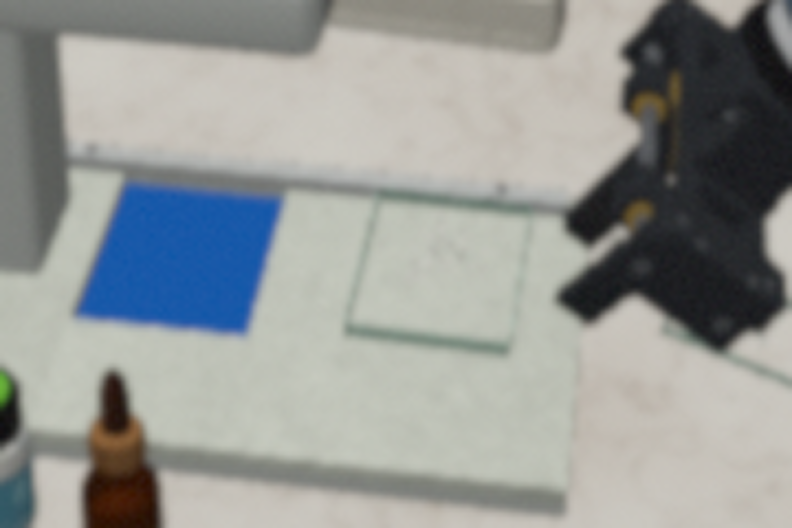

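```bash
python3 -m inch '[[[-0.04,0,0.06],[0,-0.02,0]],[[0.04,0,0.13],[0,-0.02,0]],[[0.12,0,0.19],[0,-0.02,0]],[[0.2,0,0.25],[0,-0.02,0]]]' 0.5 && python3 - <<'E'
from h import *
import cv2
now();go((-150,-2,28),36);go((-110,-2,28),36)
cv2.imwrite('pics/side6.png',cv2.resize(read_camera('side')[200:320,200:380,::-1],None,fx=4.4,fy=4.4,interpolation=2))
E
```

```text
time_s: 8.2
tool_pos: [0.4793, 0.1202, 0.0284]
tcp_rot: [-0.007, 0.95, 0.018, 0.31]
force: [-0.1, -1.3, -0.2]
gripper_width: 0.0442
t 8.2 S [-171.8   -1.9   28.4] z [ 0.59   0.    -0.808] F [-0.2 -1.3 -0.2] w 0.0442
go (-150, -2, 28) 36 shift [0.347 0.002 0.263] turn [-0.001 -0.018 -0.019]
go (-110, -2, 28) 36 shift [0.993 0.    0.735] turn [-0.001 -0.018 -0.019]
```

View pics/side6.png

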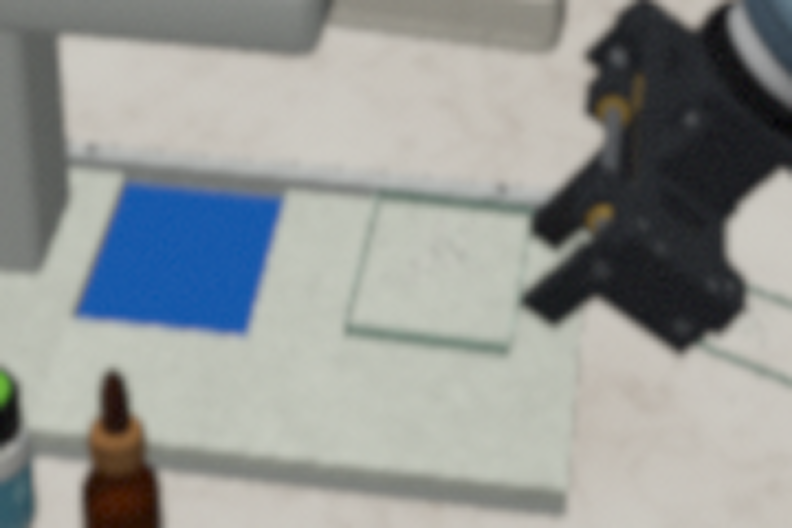

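The tips are about to touch the near side at about (525,240). I'll push 25 mm and check that the slab follows.

```bash
python3 -m inch '[[[0.08,0,0.065],[0,0,0]],[[0.16,0,0.125],[0,0,0]],[[0.24,0,0.18],[0,0,0]],[[0.32,0,0.24],[0,0,0]],[[0.4,0,0.3],[0,0,0]]]' 0.5 && python3 - <<'E'
from h import *
import cv2
now();go((-110,-2,28),36)
cv2.imwrite('pics/side7.png',cv2.resize(read_camera('side')[200:320,200:380,::-1],None,fx=4.4,fy=4.4,interpolation=2))
E
```

```text
time_s: 8.88
tool_pos: [0.5056, 0.1213, 0.0288]
tcp_rot: [-0.007, 0.95, 0.018, 0.311]
force: [-1.9, -0.1, 1.7]
gripper_width: 0.0441
t 8.88 S [-145.4   -1.8   28.8] z [ 0.591  0.    -0.807] F [-1.9  0.   1.7] w 0.0441
go (-110, -2, 28) 36 shift [0.563 0.002 0.431] turn [-0.003 -0.028 -0.018]
```

View pics/side7.png

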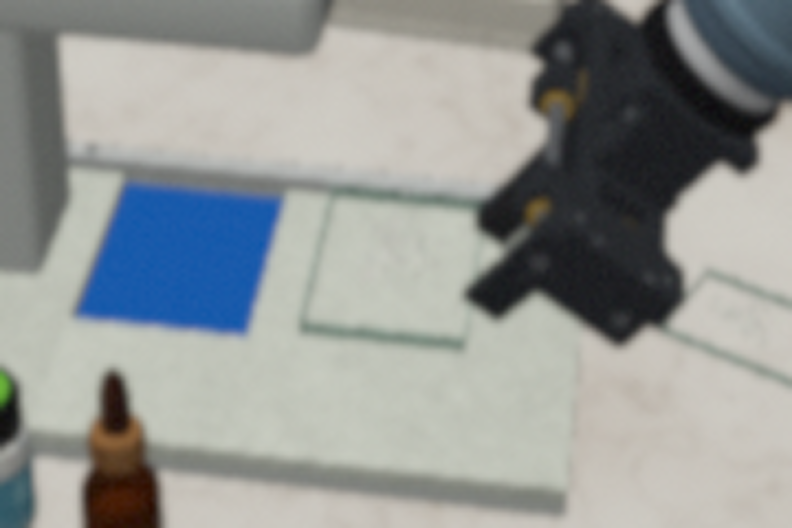

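The slab follows and stays square along the fence. I'll keep pushing.

```bash
python3 -m inch '[[[0.09,0,0.075],[0,0,0]],[[0.18,0,0.145],[0,0,0]],[[0.27,0,0.215],[0,0,0]],[[0.36,0,0.28],[0,0,0]],[[0.45,0,0.35],[0,0,0]],[[0.54,0,0.415],[0,0,0]],[[0.63,0,0.48],[0,0,0]],[[0.72,0,0.545],[0,0,0]]]' 0.5 && python3 - <<'E'
from h import *
import cv2
now();go((-60,-2,28),36)
cv2.imwrite('pics/side8.png',cv2.resize(read_camera('side')[160:320,160:380,::-1],None,fx=3.6,fy=3.6,interpolation=2))
E
```

```text
time_s: 9.93
tool_pos: [0.5519, 0.1231, 0.0288]
tcp_rot: [-0.007, 0.95, 0.018, 0.311]
force: [-3.1, 0.0, 2.9]
gripper_width: 0.044
t 9.93 S [-99.1  -1.9  28.8] z [ 0.592  0.    -0.806] F [-3.1  0.1  2.9] w 0.044
go (-60, -2, 28) 36 shift [0.622 0.001 0.476] turn [-0.003 -0.036 -0.017]
```

View pics/side8.png

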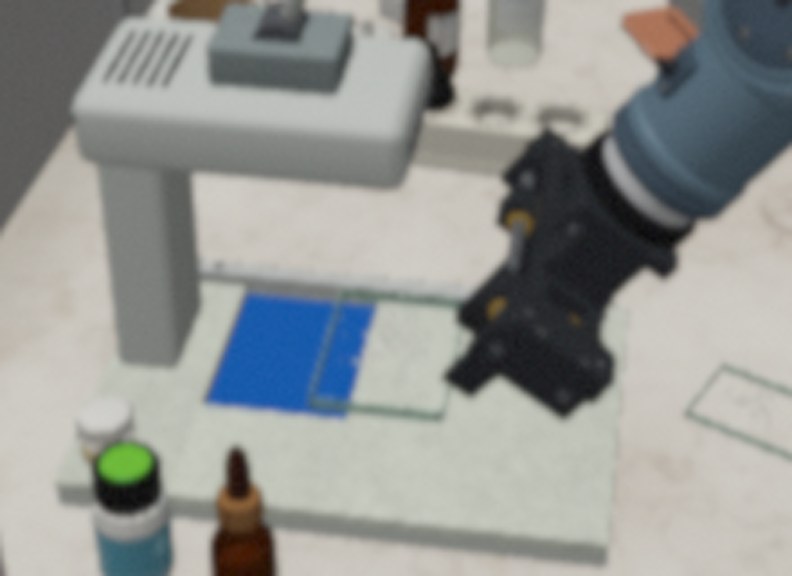

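The slab overhangs the recess and is square. There is ample clearance to the lamp head. I'll continue.

```bash
python3 -m inch '[[[0.08,0,0.07],[0,0,0]],[[0.16,0,0.13],[0,0,0]],[[0.24,0,0.19],[0,0,0]],[[0.32,0,0.25],[0,0,0]],[[0.4,0,0.31],[0,0,0]],[[0.48,0,0.37],[0,0,0]],[[0.56,0,0.43],[0,0,0]],[[0.62,0,0.476],[0,0,0]]]' 0.5 && python3 - <<'E'
from h import *
import cv2
now();go((-45,-2,28),36)
cv2.imwrite('pics/side9.png',cv2.resize(read_camera('side')[160:320,160:380,::-1],None,fx=3.6,fy=3.6,interpolation=2))
E
```

```text
time_s: 10.98
tool_pos: [0.5924, 0.1245, 0.0287]
tcp_rot: [-0.007, 0.95, 0.018, 0.312]
force: [-4.7, -1.0, 6.2]
gripper_width: 0.0444
t 10.97 S [-58.6  -2.1  28.7] z [ 0.593  0.    -0.805] F [-4.8 -0.8  6.2] w 0.0444
go (-45, -2, 28) 36 shift [ 0.212 -0.002  0.173] turn [-0.001 -0.049 -0.017]
```

View pics/side9.png

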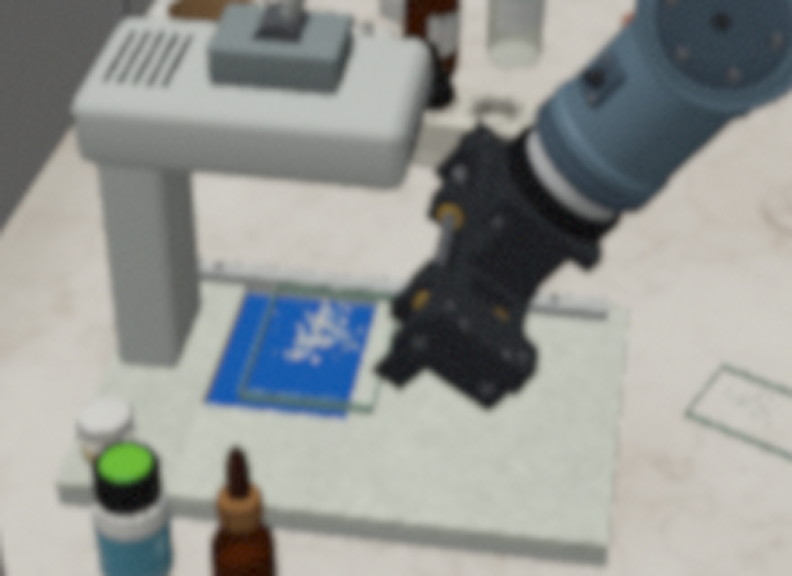

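```bash
python3 -m inch '[[[0.06,0,0.05],[0,0,0]],[[0.12,0,0.1],[0,0,0]],[[0.18,0,0.145],[0,0,0]],[[0.23,0,0.18],[0,0,0]],[[0.23,0,0.18],[0,0,0]]]' 0.5 && python3 - <<'E'
from h import *
import cv2
now();go((-40,-2,28),36)
cv2.imwrite('pics/side10.png',cv2.resize(read_camera('side')[220:320,190:320,::-1],None,fx=6,fy=6,interpolation=2))
E
```

```text
time_s: 11.65
tool_pos: [0.6077, 0.125, 0.0283]
tcp_rot: [-0.007, 0.95, 0.018, 0.312]
force: [0.2, -0.3, 0.2]
gripper_width: 0.0443
t 11.65 S [-43.3  -2.2  28.3] z [ 0.594 -0.    -0.805] F [ 0.2 -0.3  0.2] w 0.0443
go (-40, -2, 28) 36 shift [ 0.05  -0.005  0.045] turn [-0.    -0.052 -0.018]
```

View pics/side10.png

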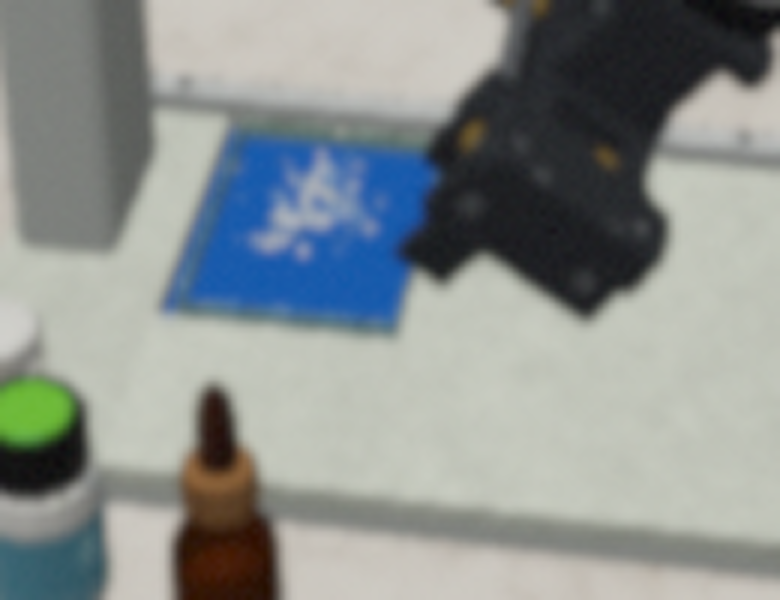

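The force has fallen to zero and the slab appears flush in the recess. I'll retreat and check both views.

```bash
python3 -m inch '[[[-0.3,0,-0.3],[0,0,0]],[[-0.9,0,-0.8],[0,0,0]],[[-1.7,0,-1.6],[0,0,0]],[[-2.5,0,-2.5],[0,0,0]],[[-3.2,0,-3.2],[0,0,0]],[[-3.2,0,-3.2],[0,-1.2,0]]]' 0 && python3 - <<'E'
from h import *
import cv2
now();go((-100,0,330),0);go((-70,0,268),0)
im=read_camera('side');cv2.imwrite('pics/side11.png',cv2.resize(im[220:320,190:320,::-1],None,fx=6,fy=6,interpolation=2))
im=read_camera('top');cv2.imwrite('pics/top11.png',cv2.resize(im[100:260,220:380,::-1],None,fx=3.7,fy=3.7,interpolation=2))
E
```

```text
time_s: 12.45
tool_pos: [0.3792, 0.1165, 0.0605]
tcp_rot: [-0.005, 0.973, 0.019, 0.228]
force: [1.1, -0.0, -0.7]
gripper_width: 0.0004
t 12.45 S [-272.    -1.6   60.5] z [ 0.445 -0.    -0.896] F [ 1.1 -0.1 -0.7] w 0.0004
go (-100, 0, 330) 0 shift [ 5.478 -0.038 -3.297] turn [ 1.000e-03 -3.302e+00 -1.000e-02]
go (-70, 0, 268) 0 shift [ 5.464 -0.038 -1.92 ] turn [ 1.000e-03 -3.302e+00 -1.000e-02]
```

View pics/side11.png

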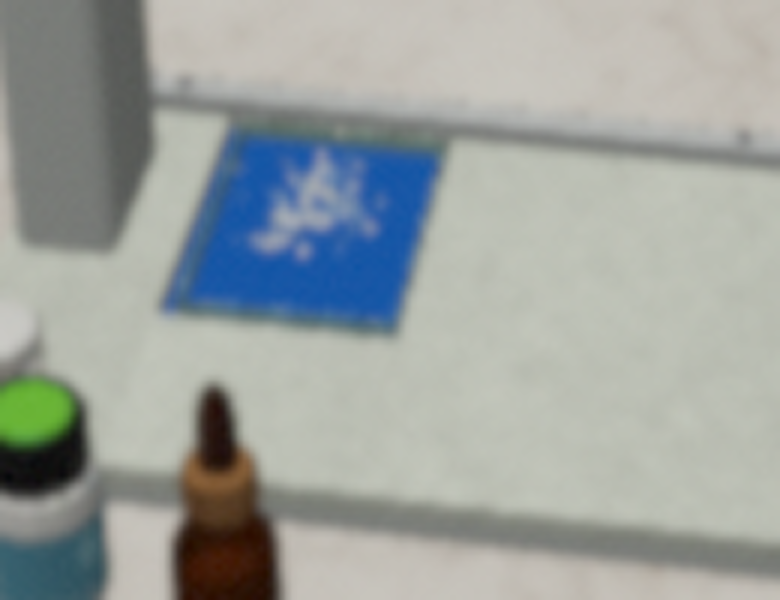

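View pics/top11.png

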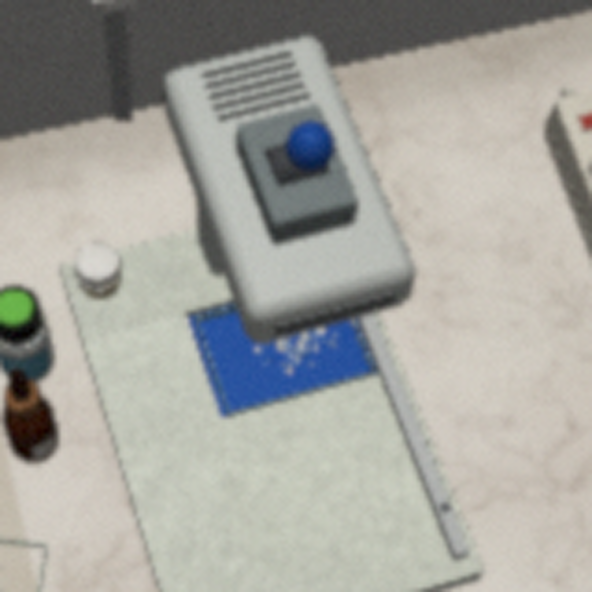

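```bash
python3 - <<'E'
from h import *
import cv2
f=lambda u,v,z:toS(ray('side',(190+u/6,220+v/6),z/1000)).round(1)
for n,u,v in(('rear-left',184,303),('near-left',399,326),('rear right',240,133),('near right',449,143)): print(n,f(u,v,24),f(u,v,31))
e=[(x,y,z) for x,y in((-42,50),(36,50),(-42,-54)) for z in (22,24,31)]
for l in e: p=proj('side',toW(l));print(l,((p-[190,220])*6).round(0))
im=cv2.imread('pics/side11.png')[100:360,140:470];cv2.imwrite('pics/s11z.png',cv2.resize(im,None,fx=2.2,fy=2.2,interpolation=2))
E
```

```text
rear-left [32.4 52.8 24. ] [30.1 60.6 31. ]
near-left [-42.5  52.8  24. ] [-44.   60.6  31. ]
rear right [ 34.9 -42.9  24. ] [ 32.6 -34.2  31. ]
near right [-42.4 -49.3  24. ] [-44.  -40.5  31. ]
(-42, 50, 22) [399. 325.]
(-42, 50, 24) [399. 320.]
(-42, 50, 31) [399. 305.]
(36, 50, 22) [176. 301.]
(36, 50, 24) [176. 297.]
(36, 50, 31) [175. 281.]
(-42, -54, 22) [450. 139.]
(-42, -54, 24) [450. 135.]
(-42, -54, 31) [450. 120.]
```

View pics/s11z.png

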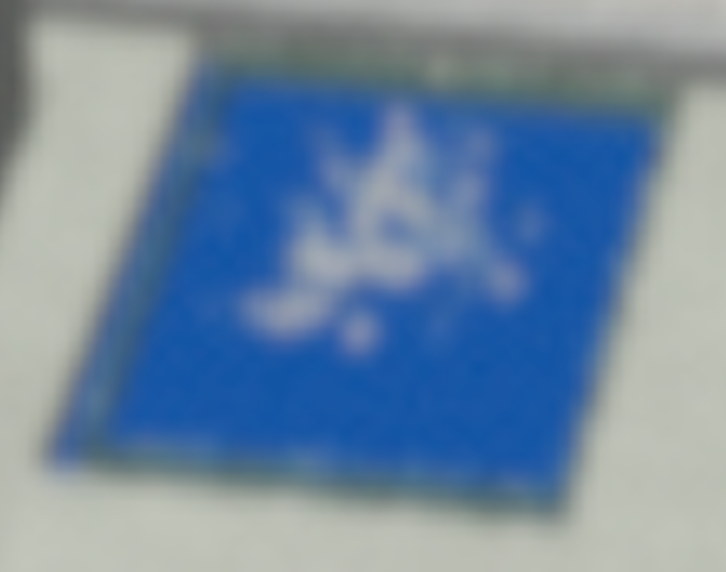

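The slab lies flat and home. Its left top edge is at y≈52.8 at both ends when taken at z=24, and at z=31 it would land outside the recess, at y≈60.6. Next is the switch.

```bash
python3 -m inch '[[[0.7,0,-0.5],[0,-0.5,0]],[[1.5,0,-1.0],[0,-1.0,0]],[[2.4,0,-1.5],[0,-1.5,0]],[[3.3,0,-2.0],[0,-2.0,0]],[[4.2,0,-2.5],[0,-2.6,0]],[[5.0,-0.02,-3.0],[0,-3.1,0]],[[5.4,-0.04,-3.28],[0,-3.3,0]],[[5.48,-0.04,-3.3],[0,-3.3,0]]]' 0 && python3 - <<'E'
from h import *
import cv2
now();go((-70,0,300),0);go((-60,0,268),0);go((0,0,268),0)
im=read_camera('side');cv2.imwrite('pics/side12.png',im[:,:,::-1])
E
```

```text
time_s: 13.55
tool_pos: [0.5577, 0.1251, 0.3353]
tcp_rot: [-0.002, 1.0, 0.02, 0.007]
force: [0.5, 0.5, -0.8]
gripper_width: 0.0005
t 13.55 S [-9.320e+01 -1.000e-01  3.353e+02] z [ 0.015  0.003 -1.   ] F [ 0.5  0.5 -0.8] w 0.0005
go (-70, 0, 300) 0 shift [0.454 0.    0.712] turn [-0.022 -0.107  0.   ]
go (-60, 0, 268) 0 shift [0.644 0.002 1.355] turn [-0.022 -0.107  0.   ]
go (0, 0, 268) 0 shift [1.844 0.003 1.373] turn [-0.022 -0.107  0.   ]
```

View pics/side12.png

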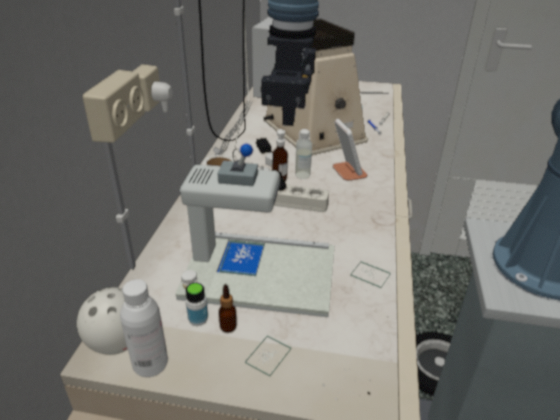

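The gripper is upright in front of the switch, clear above the head. I'll lower it to ball height and push back.

```bash
python3 -m inch '[[[0.5,0,0.5],[0,-0.1,0]],[[0.62,0,1.0],[0,-0.1,0]],[[0.62,0,1.3],[0,-0.1,0]],[[0.62,0,1.35],[0,-0.1,0]],[[0.85,0,1.35],[0,-0.1,0]],[[1.05,0,1.35],[0,-0.1,0]],[[1.25,0,1.35],[0,-0.1,0]],[[1.4,0,1.35],[0,-0.1,0]]]' 0 && python3 - <<'E'
from h import *
import cv2
now();go((0,0,268),0)
im=read_camera('side');cv2.imwrite('pics/side13.png',cv2.resize(im[80:240,150:350,::-1],None,fx=3.6,fy=3.6))
E
```

```text
time_s: 14.6
tool_pos: [0.6283, 0.1279, 0.2684]
tcp_rot: [-0.001, 1.0, 0.02, -0.0]
force: [-2.3, 0.3, 1.4]
gripper_width: 0.0005
t 14.6 S [-2.260e+01 -1.000e-01  2.684e+02] z [-0.001  0.003 -1.   ] F [-2.3  0.4  1.4] w 0.0005
go (0, 0, 268) 0 shift [ 0.452 -0.002  0.008] turn [-0.019  0.004 -0.003]
```

View pics/side13.png

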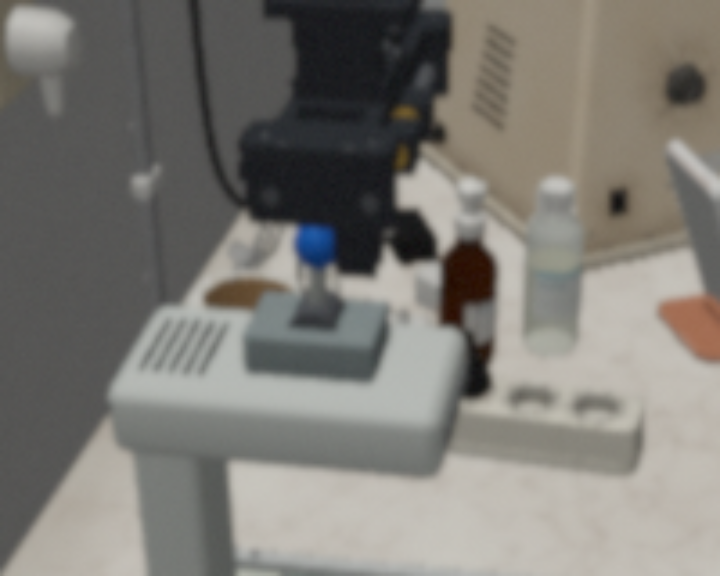

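The finger is pushing the ball, which stands about midway at (316,243). I'll keep going in small steps until the stop.

```bash
python3 -m inch '[[[0.12,0,0.01],[0,0,0]],[[0.24,0,0.01],[0,0,0]],[[0.34,0,0.01],[0,0,0]],[[0.42,0,0.01],[0,0,0]]]' 0 && python3 -m inch '[[[0.05,0,0],[0,0,0]],[[0.09,0,0],[0,0,0]]]' 0; python3 -c "
from h import *
now();print(read_state()['force'])"
```

```text
time_s: 15.15
tool_pos: [0.65, 0.1287, 0.2671]
tcp_rot: [-0.001, 1.0, 0.02, -0.0]
force: [-1.7, 0.4, -1.4]
gripper_width: 0.0002
time_s: 15.4
tool_pos: [0.6518, 0.1288, 0.2666]
tcp_rot: [-0.001, 1.0, 0.02, -0.004]
force: [-18.0, -2.7, 6.5]
gripper_width: 0.0002
t 15.4 S [ 9.000e-01 -1.000e-01  2.666e+02] z [-0.008  0.002 -1.   ] F [-18.1  -1.9   6.5] w 0.0002
[-18.03736295  -2.6655961    6.53961535]
```

The stop was reached, with 18 N at the expected place. I'll back off and check.

```bash
python3 -m inch '[[[-0.2,0,0],[0,0,0]],[[-0.7,0,0],[0,0,0]],[[-1.2,0,-0.6],[0,0,0]],[[-2.2,0,-0.8],[0,0,0]],[[-3.3,0,-0.8],[0,0,0]],[[-4.4,0,-0.8],[0,0,0]],[[-5.2,0.3,-0.8],[0,0,0]],[[-5.2,0.3,-0.8],[0,0,0]]]' 0 && python3 - <<'E'
from h import *
import cv2
now()
im=read_camera('side');cv2.imwrite('pics/side14.png',cv2.resize(im[120:345,160:380,::-1],None,fx=2.6,fy=2.6))
im2=read_camera('top');cv2.imwrite('pics/top14.png',cv2.resize(im2[100:300,180:380,::-1],None,fx=2.9,fy=2.9))
C=[]
for m0,n in((im,'side'),(im2,'top')):
    r=m0.astype(int);m=((r[...,2]>90)&(r[...,2]>r[...,1]*1.6)&(r[...,2]>r[...,0]*2)).astype(np.uint8)
    k,l,st,ce=cv2.connectedComponentsWithStats(m)
    i=[i for i in range(1,k) if 60<st[i][4]<200 and ce[i][1]<170];print(n,[(st[j],ce[j]) for j in i]);C.append(ce[i[0]])
b=toS(tri(*C));print(b,'angle from vertical',np.degrees(np.arctan2(b[0],b[2]-236)))
E
```

```text
time_s: 16.4
tool_pos: [0.3915, 0.1031, 0.3094]
tcp_rot: [-0.001, 1.0, 0.02, -0.003]
force: [0.3, 0.6, -0.2]
gripper_width: 0.0003
t 16.4 S [-260.2  -15.4  309.4] z [-0.005  0.002 -1.   ] F [ 0.4  0.6 -0.2] w 0.0003
side [(array([220, 144,  12,  11,  97], dtype=int32), array([225.26804124, 149.04123711]))]
top [(array([292, 118,  11,  11,  91], dtype=int32), array([296.8021978 , 123.36263736]))]
[ 22.95572024   1.36991199 277.89158105] angle from vertical 28.721830195785753
```

View pics/side14.png

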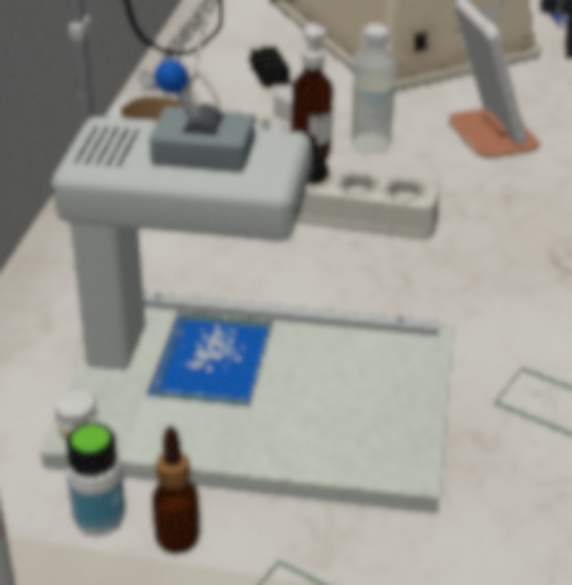

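View pics/top14.png

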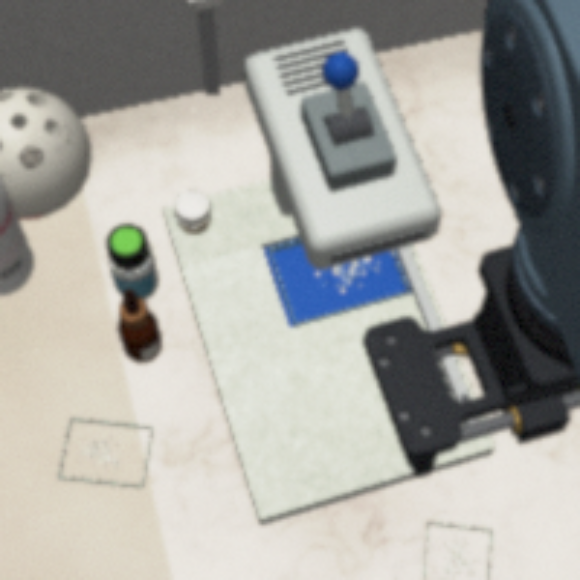

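The ball is 23 mm behind the pivot, so the switch is fully on. The slab is flat in the recess, the bystanders have not moved and the arm is clear. I'm handing in.

```bash
python3 -c "
from station import *
print(sign_off(), read_state()['time_s'])"
```

```text
the job is handed in; nothing more can be done
the job is handed in; nothing more can be done
```

The slab is in the recess and the lamp switch is on. I handed the job in at about 16.5 s of the 58 s allowed.

- **Slab:** I pushed the largest slab against the fence with shut fingers, to about 15 N. I then slid it back along the fence with two spread fingers tilted 36 degrees until it dropped into the recess. The push force fell from about 6 N to zero at that point.
- **Switch:** I pushed the toggle back to its stop, reaching 18 N, after the slab was home.

**Last checks:**
- **Slab seating:** it looks flat. In the side view its left top edge falls at y≈53 mm at both ends when taken at home height (2 mm above the deck). At deck-riding height it would land outside the recess.
- **Slab position:** its near side is at about x -42 mm, just inside the front edge, so it does not rest against the back wall. I judged this from the side view only; the lamp head hides part of the slab in the top view.
- **Switch position:** the ball measures 23 mm behind the pivot and 278 mm high, against the expected 22 and 275 mm, within the camera calibration error. Before the push it measured -15 mm and 280 mm rather than the stated -22 and 275 mm, so either the start angle or that measurement was slightly off.
- **Bystanders and arm:** the jars and the bottle look unmoved, and the arm was touching nothing at hand-in.

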